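# Slide a failed unit out of the test nest into the reject bin

## Robot

A 6-joint arm with a two-finger parallel gripper is mounted at the origin on a cart in front of the work surface, level with it; the furniture and walls round the work are solid. World frame = base frame: x ahead of the robot, y to its left, z up, the work surface at z = 0. Lengths are in m, angles in degrees, forces in N, time in s.
With the tool pointing down it reaches from about 0.25 to 0.725 m from the base axis. Payload 9.7 kg.
Tool frame: the origin (TCP) lies on the centre line of the jaws, within the pads' length; the fingertips stand 14 mm ahead of it and the grasp point (between the pads) lies 5 mm behind it; z points along the fingers, y is the line along which they close (so a half turn about z gives the same grasp; the last joint's range is limited). The gripper opens to 85 mm and grips with 20 to 120 N. Pads are 22 mm wide; open, the fingers measure 114 mm over their backs; the gripper's body (76 mm by 85 mm) begins 54 mm behind the grasp point. The pads swing forward as they close: fully open they stand 13 mm farther back than shut.
Start: joints at [-63.885, 4.979, 10.078, 95.1, 0, 90], TCP at [0.242, -0.494, 0.245] pointing down, gripper open.
Joint ranges: [-179.16, 179.16], [-48.56, 103.87], [-65.8, 70.77], [-126.05, 130.52], [-82.76, 87.17], [-180, 180]. Speed limits (degrees/s): [127.2, 127.2, 147.25, 180, 180, 180].

## Interface

Orientations are given as [roll, pitch, yaw] about the fixed x, y, z axes, in that order (R = Rz(yaw) Ry(pitch) Rx(roll)).
In Python, from workcell import bot, camera, get_calibration, ticket gives the robot as it stands. The module is installed in compiled form; this text tells all that it offers.
- The arm moves only by the tool send_rows, never from a script. Its arguments are lists of equal length, an entry for each row: "linear": the shift along the tool's x, y, z in m, a list of three; "twist": the turn, a rotation vector about the tool's x, y, z in units of 10 degrees (1.0 is 10 degrees), a list of three; "gripper": the opening in per cent of the stroke, from 0 (shut) to 100 (fully open). In form: {"linear": [[x, y, z], ...], "twist": [[wx, wy, wz], ...], "gripper": [gripper, ...]}. A call has 1 to 8 rows; each row shifts and turns the commanded pose from where the row before left it, along the tool's axes as they then stand; what a row does not reach is not made up. A row lasts 1/8 s, in which the tool goes at most 62.5 mm and 10.7 degrees, less where a joint would pass 70% of its speed; a pose out of reach is approached as far as the arm can. A call with a gripper value outside its range is refused whole. The fingers move at their own pace and stop on an object; "grip_force" is the grip in N (left out, the last holds). Time passes only in rows, so rows that do not move let the fingers close. It gives the time, the measured TCP pose, the force, the opening and the grip force at its end, in the units of the state.
- bot.get_obs(): the state, without advancing time (a new reading comes with each control period).
- camera(name): name is "scene" or "top" or "wrist"; returns the picture (400x640x3 uint8, red, green, blue); there is no depth.
- get_calibration(name): a dict with "fx", "fy", "cx", "cy" (pixels), "origin" and "orientation" of the camera in the world; the wrist camera has in their place "hand_eye" (4x4, takes a point from camera to tool coordinates, whose origin is the TCP and whose axes are the flange's). Camera axes: x right, y down, z forward; pixel columns grow to the right and rows downward; lengths in m; the calibration is good to about 2 mm. A picture is of the moment at which its call begins: read the wrist's pose just before it. get_calibration takes no time and is no camera call.
- ticket.job_done(): hands the job in; it is judged then, once.
The state is a dict: "time": time; "q": joint angles; "qd": joint speeds; "joint_efforts": joint torques, N m; "ee_pos": TCP position; "tcp_rot": TCP orientation; "wrist_force": force on the tool from outside, world axes, zero at the start; "torque": the same for the moment, N m; "opening": finger opening in m; "grasp_force": force on a finger pad.
Only numpy, scipy, OpenCV 4.12 (cv2) and the standard library are available. Lean on these libraries where they do the work, as an engineer would, in place of code of your own. Each camera call takes 0.05 s, during which the arm holds its last target. There are 200 camera calls.

## Task

The white interface box in the test nest has failed its test. Draw back the nest's red-knobbed bolt all the way, slide the box out of the open side of the nest by pressing a fingertip on its top (at most 20 N, and without lifting it) so that it drops off the edge into the red reject bin below, then push the bolt fully shut again. Leave everything else on the bench as it is.

Things in the scene. Friction and masses are not known exactly. Their poses are not given: they have to be found in the camera images.
- stand: Test nest on a grey pedestal, fixed; origin under its base plate, 0 to 6 mm above the bench (levelling feet); -x points out of its open side, over the bin. Level floor 120 mm above the origin, from x = -50 mm (drop edge) to +50; black walls behind (x = +50) and beside (inner faces y = +-35.5 mm, 6 thick), tops at 146 mm. Bolt bracket at the +y end of the open side, to x = -68, y = +126, 145 mm high.
- nest_edge (a point): Middle of the drop edge: x = -50 mm, y = 0, 120 mm high in the stand's frame; same axes as the stand.
- unit_center (a point): Centre of the white interface box, loose, 92 mm long (own y, along the nest's x), 67 wide, 27 high, 0.2-0.35 kg; it lies in the nest, top 1 mm above the walls, 2 mm play, so its sides cannot be reached. The floor under it is stiffly sprung, about 14 N per mm: find the top by feel, coming down slowly. Pressed with 5 to 12 N behind its middle it slides with rubber pads (floor friction 0.35); past the edge it tips off: ease the force there.
- bolt (a joint): Bolt, in m: 0 = shut (its end stands 15 mm into the open side, in front of the box), 0.026 = fully drawn back, along the stand's +y. Stays where left; about 2 N of friction; hard stops at both ends.
- bolt_knob (a point): On the axis of the bolt's upright red knob, 16 mm in diameter; 163.5 mm above the stand's origin, 12 mm below the knob's top and 9 mm above the lower end of its full-width part. Moves with the bolt along x = -57 mm of the stand, y = 66 mm (shut) to 92 mm (open).
- bin: Red open reject bin, fixed, in front of and slightly under the drop edge; 180 mm (x) by 176 mm (y), 70 mm high, walls and floor 5 mm, on small feet; origin under the centre of its floor, 0 to 6 mm above the bench, axes about as the stand's.
- flux_bottle: Bystander: small upright bottle with a black cap, 34 mm wide, 96 mm high; origin at its base.
- kapton_tape: Bystander: roll of amber tape lying flat, 62 mm wide, 12 mm high; origin at its base.
- marker_blue: Bystander: blue marker lying flat, 126 mm long; origin at its underside.
- cutters: Bystander: red-handled side cutters lying flat, 119 mm long; origin at the underside.
- board_stack: Bystander: black-framed stack of green circuit boards, 106 x 106 x 118 mm; origin at its base.
Things that resemble listed ones, but are neither listed nor needed, are in the scene too. Of the things that look like the part that bears unit_center, the middle-sized one is meant.

How it is judged (in metres and radians):
On the way, in this order (a step that is already met when the one before it is completed fails the run):
1. the bolt is drawn back to its stop (at least 23 of 26 mm) (value of joint bolt above 0.023 m), for 0.1 s.
2. the box slides out of the nest under the fingertip, still flat on the nest's floor (x of unit_center in the frame of stand between -0.06 and -0.02 m and angle between unit_center's own z axis and vertical below 0.12 rad and contact force between the fingers and unit above 0.5 N), for 0.05 s.
3. the box has dropped into the bin (z of unit_center in the frame of bin below 0.065 m and x of unit_center in the frame of bin between -0.085 and 0.085 m and y of unit_center in the frame of bin between -0.083 and 0.083 m), for 0.2 s.
At the end, for the whole second after the job is handed in: The interface box lies at rest in the reject bin (its centre inside the walls and less than 65 mm above the bin's origin), and the bolt is shut to within 4 mm of its stop (all of step 3 and linear speed of unit below 0.02 m/s and value of joint bolt below 0.004 m); the robot touches nothing.
It fails at once if the interface box is pressed with more than 20 N (contact force between any of the fingers, the arm and unit above 20 N).
It fails at once if the interface box is lifted (its centre more than 25 mm higher than in the nest) (z of unit_center in the frame of stand above 0.1585 m).
It fails at once if a bystander is moved by more than 20 mm (distance of any of flux_bottle, kapton_tape, marker_blue, cutters, board_stack from where it was at the start of the episode above 0.02 m).
It also fails if it takes over 70 s, if anything falls off the work surface, if the arm or the gripper's body presses on something with over 40 N, if the wrist force passes 120 N, or if a joint passes its speed limit or range.

## Working session

There is one attempt and no reset: what is moved stays moved. The work goes in short steps, Python scripts to look and compute and a tool call to move; the robot and the scene stay as the last step left them, time stands still between calls to the robot, and variables do not carry over. Pictures are saved under pics/ and viewed, at most 10 in all, crops included, and the job is handed in when it is done.

Besides the shell and the picture viewer there is one more tool, called after ">>>" by a JSON object that holds its "name" and its "arguments", one argument or row to a line. send_rows: Moves the arm, as the interface text tells. Its arguments: {"type":"object","properties":{"linear":{"type":"array"},"twist":{"type":"array"},"gripper":{"type":"array"},"grip_force":{"type":"number"}},"required":["linear","twist","gripper"]}

```bash
mkdir -p pics
python3 - <<'E'
from workcell import bot,camera,get_calibration
import cv2
print(bot.get_obs())
for n in("scene","top","wrist"):
    print(n,get_calibration(n))
    cv2.imwrite(f"pics/{n}0.png",camera(n)[:,:,::-1])
E
```

```text
{'time': 0.0, 'q': array([-6.38841047e+01,  5.01116506e+00,  1.00334951e+01,  9.51003550e+01,
        3.62602161e-04,  9.00002376e+01]), 'qd': array([ 0.0060082 , -0.04427474,  0.07667901,  0.03228828,  0.01152777,
       -0.00497406]), 'joint_efforts': array([-4.03645909e-04, -5.20392895e+01,  4.64805222e+01,  1.63986871e-02,
        7.50420440e-06, -5.13720693e-06]), 'ee_pos': array([ 0.24200735, -0.49364787,  0.24457385]), 'tcp_rot': array([-1.79921975e+02, -3.62278330e-04,  2.61156573e+01]), 'wrist_force': array([ 0.0757828 , -0.44963933,  0.36652078]), 'torque': array([ 0.00800641,  0.05744696, -0.0191827 ]), 'grasp_force': 0.0, 'opening': 0.08503069742527274}
scene {'fx': 381.187353886929, 'fy': 381.187353886929, 'cx': 320.9022422895428, 'cy': 199.55959893804024, 'origin': array([0.03285843, 0.79595774, 0.55609168]), 'orientation': array([-115.06254928,   -1.24489053, -146.20650633])}
top {'fx': 476.5280377583014, 'fy': 476.5280377583014, 'cx': 320.6998212943977, 'cy': 193.70138923989776, 'origin': array([0.29874961, 0.03429479, 1.30222563]), 'orientation': array([-168.44972681,   -0.19934189,  -85.65387701])}
wrist {'fx': 299.6900028938939, 'fy': 299.6900028938939, 'cx': 317.4592791146396, 'cy': 196.98090373620184, 'hand_eye': array([[-7.98824601e-05, -9.58879766e-01, -2.83812595e-01,
         7.20195623e-02],
       [ 9.99999918e-01,  3.58929173e-05, -4.02728589e-04,
         1.42372519e-03],
       [ 3.96355157e-04, -2.83812604e-01,  9.58879684e-01,
        -1.28226468e-01],
       [ 0.00000000e+00,  0.00000000e+00,  0.00000000e+00,
         1.00000000e+00]])}
```

View pics/scene0.png

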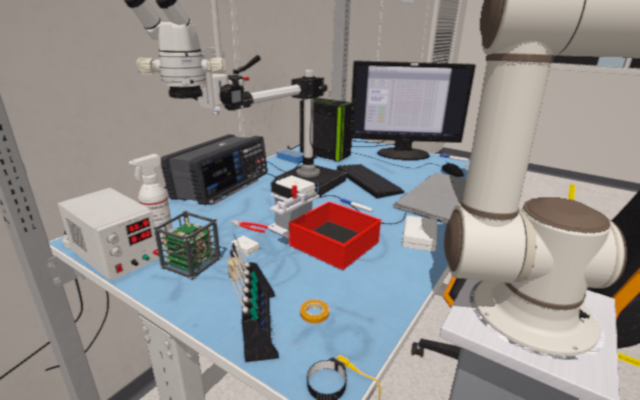

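View pics/top0.png

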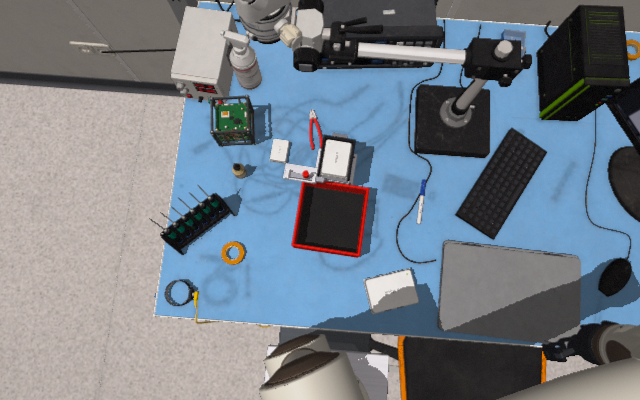

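The top view shows the nest with the white box at about (337,158), the red knob at about (306,174), the bin at about (331,218), and the boom above row 70. The nest's open side faces the robot.

```bash
cat > h.py <<'E'
import numpy as np,cv2
from scipy.spatial.transform import Rotation as R
from workcell import bot,camera,get_calibration
def cam(n,obs=None):
    c=get_calibration(n)
    if n=="wrist":
        T=np.eye(4);T[:3,:3]=R.from_euler('xyz',obs['tcp_rot'],degrees=True).as_matrix();T[:3,3]=obs['ee_pos']
        T=T@np.array(c['hand_eye']);return c,T[:3,:3],T[:3,3]
    return c,R.from_euler('xyz',c['orientation'],degrees=True).as_matrix(),np.array(c['origin'])
def ray(C,u,v,z):
    c,Rm,o=C;d=Rm@np.array([(u-c['cx'])/c['fx'],(v-c['cy'])/c['fy'],1]);return o+d*(z-o[2])/d[2]
def proj(C,p):
    c,Rm,o=C;q=Rm.T@(np.array(p)-o);return c['fx']*q[0]/q[2]+c['cx'],c['fy']*q[1]/q[2]+c['cy']
def blobs(m,amin=20):
    n,l,s,ce=cv2.connectedComponentsWithStats(m.astype(np.uint8))
    return [(l==i,s[i],ce[i]) for i in range(1,n) if s[i][4]>=amin]
E
python3 - <<'E'
from h import *
C=cam("top");im=cv2.imread("pics/top0.png");h=cv2.cvtColor(im,cv2.COLOR_BGR2HSV).astype(int)
red=((h[...,0]<8)|(h[...,0]>172))&(h[...,1]>150)&(h[...,2]>80)
red[:100]=0;red[260:]=0
for m,s,c in blobs(red,10):
    r=cv2.minAreaRect(np.argwhere(m)[:,::-1].astype(np.float32)); print("red",s,c.round(1),r,ray(C,*c,.177).round(3))
    if s[4]>500:
        for p in cv2.boxPoints(r): print("  bin corner",ray(C,*p,.073).round(4))
w=(h[...,1]<40)&(h[...,2]>170);w[:130]=0;w[190:]=0;w[:,:260]=0;w[:,370:]=0
for m,s,c in blobs(w,40):
    r=cv2.minAreaRect(np.argwhere(m)[:,::-1].astype(np.float32));print("white",s,c.round(1),r,ray(C,*c,.15).round(4))
    for p in cv2.boxPoints(r): print("  ",ray(C,*p,.15).round(4))
x,y=265,95
cv2.imwrite("pics/topc.png",cv2.resize(im[y:y+100,x:x+130],None,fx=6,fy=6,interpolation=cv2.INTER_CUBIC)[:600,:780])
# boom pixels at assumed heights
for z in (.2,.3,.4): print("boom",z,ray(C,400,62,z).round(3),ray(C,300,45,z).round(3))
E
```

```text
red [219 100   3   4  11] [219.9 101.6] ((220.0, 101.5), (3.0, 2.0), 90.0) [0.744 0.318 0.177]
red [309 119  14  30 157] [314.7 133. ] ((314.9461669921875, 133.06924438476562), (29.148162841796875, 12.279438018798828), 82.87498474121094) [0.68  0.074 0.177]
red [303 171   6   7  36] [305.5 174. ] ((305.5, 174.0), (6.0, 5.0), 90.0) [0.574 0.088 0.177]
red [ 292  181   77   76 1167] [333.  215.5] ((330.4434509277344, 217.17324829101562), (68.88050842285156, 70.4384765625), 8.61564826965332) [0.478 0.015 0.177]
  bin corner [0.4046 0.1144 0.073 ]
  bin corner [0.5903 0.1028 0.073 ]
  bin corner [ 0.5761 -0.0789  0.073 ]
  bin corner [ 0.3916 -0.062   0.073 ]
white [270 139  19  23 331] [278.8 149.5] ((278.805419921875, 149.4362335205078), (15.524822235107422, 21.433523178100586), 10.007980346679688) [0.6389 0.1617 0.15  ]
   [0.6134 0.1833 0.15  ]
   [0.6691 0.1793 0.15  ]
   [0.665  0.1401 0.15  ]
   [0.6093 0.1445 0.15  ]
white [322 140  29  37 836] [335.8 157.6] ((335.74322509765625, 157.54052734375), (24.988645553588867, 33.70178985595703), 9.462323188781738) [0.6289 0.0174 0.15  ]
   [0.5886 0.0524 0.15  ]
   [0.676 0.045 0.15 ]
   [ 0.6699 -0.0178  0.15  ]
   [ 0.5828 -0.0095  0.15  ]
white [283 149  38  29 303] [299.8 168. ] ((303.0416259765625, 166.63385009765625), (20.001728057861328, 44.99691390991211), 67.01127624511719) [0.5952 0.1051 0.15  ]
   [0.5956 0.1587 0.15  ]
   [0.6491 0.0591 0.15  ]
   [0.6029 0.036  0.15  ]
   [0.5502 0.135  0.15  ]
white [289 174  27   9  56] [305.3 178.9] ((302.5740966796875, 179.588134765625), (7.425553798675537, 26.305418014526367), 80.90972137451172) [0.5685 0.0891 0.15  ]
   [0.5675 0.1297 0.15  ]
   [0.5831 0.0662 0.15  ]
   [0.5646 0.0618 0.15  ]
   [0.5492 0.1251 0.15  ]
boom 0.2 [ 0.874 -0.125  0.2  ] [0.901 0.129 0.2  ]
boom 0.3 [ 0.822 -0.11   0.3  ] [0.847 0.12  0.3  ]
boom 0.4 [ 0.77  -0.096  0.4  ] [0.792 0.111 0.4  ]
```

View pics/topc.png

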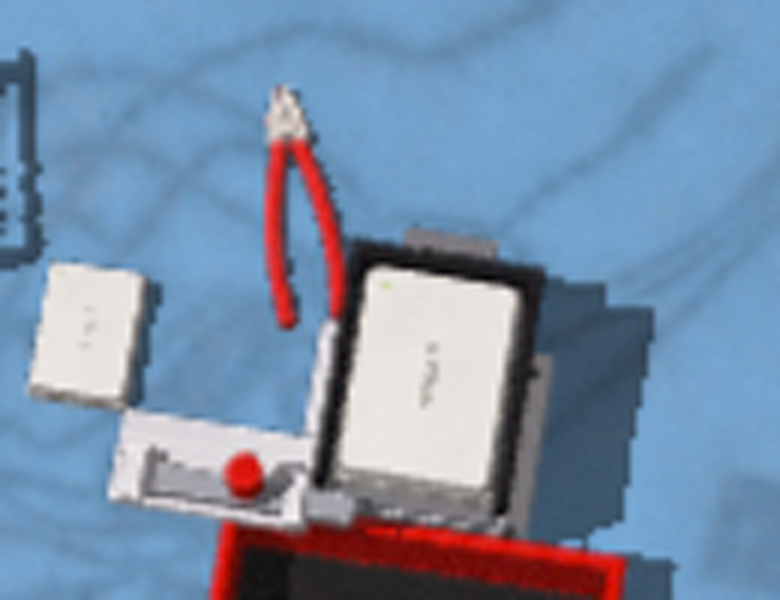

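>>> {"name": "send_rows", "arguments": {
  "linear": [
    [0,0,-0.005],
    [0,0,-0.005],
    [0,0,-0.005],
    [0.01,-0.018,-0.005],
    [0.0187,-0.0364,-0.005],
    [0.0187,-0.0364,-0.005],
    [0.0187,-0.0364,-0.005],
    [0.0187,-0.0364,-0.005]
  ],
  "twist": [
    [0,0,1],
    [0,0,1],
    [0,0,1],
    [0,0,0.11],
    [0,0,0],
    [0,0,0],
    [0,0,0],
    [0,0,0]
  ],
  "gripper": [60,60,60,60,60,60,60,60]
}}

```text
time: 1.15
ee_pos: [0.3409, -0.3368, 0.2853]
tcp_rot: [-180.0, 0.0, -5.0]
wrist_force: [0.1, -0.8, -1.1]
opening: 0.0511
grasp_force: 0.0
```

>>> {"name": "send_rows", "arguments": {
  "linear": [
    [0.0187,-0.0364,-0.003],
    [0.0187,-0.0364,-0.003],
    [0.0187,-0.0364,-0.003],
    [0.0187,-0.0364,-0.003],
    [0.0187,-0.0364,0],
    [0.0187,-0.0364,0],
    [0.0187,-0.0364,0],
    [0.0187,-0.0364,0]
  ],
  "twist": [
    [0,0,0],
    [0,0,0],
    [0,0,0],
    [0,0,0],
    [0,0,0],
    [0,0,0],
    [0,0,0],
    [0,0,0]
  ],
  "gripper": [60,60,60,60,60,60,60,60]
}}

```text
time: 2.15
ee_pos: [0.5153, -0.0596, 0.2971]
tcp_rot: [180.0, 0.0, -5.0]
wrist_force: [0.8, -0.6, 0.0]
opening: 0.0509
grasp_force: 0.0
```

>>> {"name": "send_rows", "arguments": {
  "linear": [
    [0.0187,-0.0364,0],
    [0.0187,-0.0364,0],
    [0.01,-0.02,0],
    [0,0,0]
  ],
  "twist": [
    [0,0,0],
    [0,0,0],
    [0,0,0],
    [0,0,0]
  ],
  "gripper": [60,60,60,60]
}}

```text
time: 2.65
ee_pos: [0.567, -0.0092, 0.2974]
tcp_rot: [-178.4, 0.1, -1.6]
wrist_force: [-1.1, 0.2, -0.7]
opening: 0.0512
grasp_force: 0.0
```

Run:
```python
from h import *
o=bot.get_obs();im=camera("wrist")[:,:,::-1].copy();C=cam("wrist",o);print(o['time'],o['ee_pos'],o['tcp_rot'],o['opening'],o['wrist_force'])
cv2.imwrite("pics/w1.png",im)
h=cv2.cvtColor(im,cv2.COLOR_BGR2HSV).astype(int)
red=((h[...,0]<8)|(h[...,0]>172))&(h[...,1]>150)&(h[...,2]>80)
for m,s,c in blobs(red,100): print("red",s,c.round(1),ray(C,*c,.178).round(4))
w=(h[...,1]<40)&(h[...,2]>170)
for m,s,c in blobs(w,1500):
    r=cv2.minAreaRect(np.argwhere(m)[:,::-1].astype(np.float32));print("white",s,c.round(1),r,ray(C,*c,.15).round(4))
    for p in cv2.boxPoints(r): print("  ",p.round(),ray(C,*p,.15).round(4))
```

```text
2.65 [ 0.56704551 -0.00920381  0.2974427 ] [-1.78407045e+02  7.68874879e-02 -1.63534329e+00] 0.05122127879286469 [-1.09867884  0.24677963 -0.68563605]
red [232   0  14  58 313] [238.   26.4] [0.6995 0.0481 0.178 ]
red [244   0  24  53 320] [257.2  25.4] [0.6997 0.0337 0.178 ]
red [ 264  154  115  142 4516] [335.1 246.8] [ 0.5189 -0.0217  0.178 ]
red [198 176  26  21 360] [210.1 185.7] [0.5783 0.0851 0.178 ]
red [231 187  19  69 995] [239.7 220. ] [0.5463 0.0627 0.178 ]
white [ 158   55   42   55 1796] [177.   81.4] ((178.15843200683594, 82.08416748046875), (57.513153076171875, 36.31885528564453), 84.2894058227539) [0.6655 0.1133 0.15  ]
   [157.  55.] [0.6868 0.127  0.15  ]
   [193.  52.] [0.6886 0.0954 0.15  ]
   [199. 109.] [0.6421 0.0972 0.15  ]
   [163. 113.] [0.6399 0.1304 0.15  ]
white [ 255   66   73  107 7265] [289.9 118.3] ((289.48175048828125, 118.98031616210938), (72.70708465576172, 104.40576171875), 2.174744129180908) [0.6317 0.0164 0.15  ]
   [251. 170.] [0.5859 0.0555 0.15  ]
   [255.  65.] [0.6761 0.0437 0.15  ]
   [328.  68.] [ 0.672  -0.0181  0.15  ]
   [324. 173.] [ 0.5817 -0.0127  0.15  ]
white [ 164  142   81   47 2183] [198.4 160.2] ((203.72279357910156, 167.07411193847656), (79.30902099609375, 46.21821975708008), 3.468229293823242) [0.5962 0.1044 0.15  ]
   [163. 188.] [0.5703 0.143  0.15  ]
   [166. 142.] [0.6141 0.1326 0.15  ]
   [245. 146.] [0.6078 0.0595 0.15  ]
   [242. 193.] [0.5639 0.0665 0.15  ]
white [   0  296   67   94 3964] [ 31.  338.7] ((32.250221252441406, 341.7090148925781), (84.13606262207031, 55.261268615722656), 71.87813568115234) [0.3941 0.3296 0.15  ]
   [ -7. 310.] [0.4328 0.3617 0.15  ]
   [ 45. 293.] [0.4544 0.2945 0.15  ]
   [ 72. 373.] [0.3439 0.2948 0.15  ]
   [ 19. 390.] [0.3171 0.3687 0.15  ]
```

View pics/w1.png

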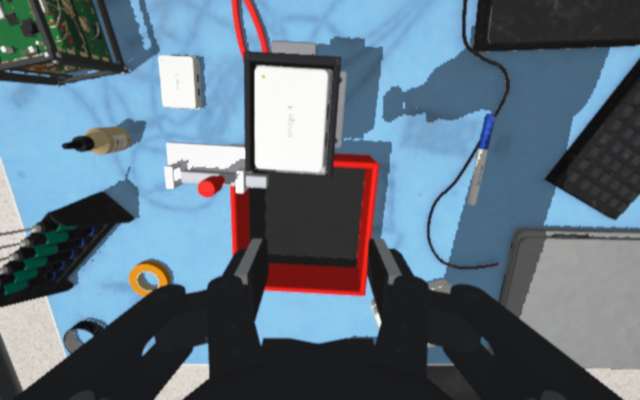

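The wrist view shows the box at about (290,118), the knob at about (210,186) and the bin below. The tool's pose lags the commanded one, so I'm checking the joints.

>>> {"name": "send_rows", "arguments": {
  "linear": [
    [0,0,0],
    [0,0,0]
  ],
  "twist": [
    [0,0,0],
    [0,0,0]
  ],
  "gripper": [60,60]
}}

```text
time: 2.95
ee_pos: [0.5665, -0.0099, 0.2984]
tcp_rot: [-178.4, -0.0, -1.7]
wrist_force: [0.5, -0.7, 0.3]
opening: 0.0517
grasp_force: 0.0
```

Run:
```python
from h import *
o=bot.get_obs()
for k in ('time','q','qd','ee_pos','tcp_rot','wrist_force'): print(k,o[k].round(3) if k!='time' else o[k])
```

```text
time 2.95
q [ -1.765   8.923  20.394 101.458   1.594 179.944]
qd [ 0.161  0.096  0.158 -0.064  0.018 -0.029]
ee_pos [ 0.566 -0.01   0.298]
tcp_rot [-1.78406e+02 -1.40000e-02 -1.70800e+00]
wrist_force [ 0.491 -0.658  0.297]
```

Joint 6 is at its limit, so the usable grasp is the one half a turn away, at yaw 175.

>>> {"name": "send_rows", "arguments": {
  "linear": [
    [0,0,0],
    [0,0,0],
    [0,0,0],
    [0,0,0],
    [0,0,0],
    [0,0,0],
    [0,0,0],
    [0,0,0]
  ],
  "twist": [
    [-0.16,0,0],
    [0,0,-1],
    [0,0,-1],
    [0,0,-1],
    [0,0,-1],
    [0,0,-1],
    [0,0,-1],
    [0,0,-1]
  ],
  "gripper": [60,60,60,60,60,60,60,60]
}}

```text
time: 3.95
ee_pos: [0.5667, -0.0132, 0.2981]
tcp_rot: [-180.0, -0.1, 69.0]
wrist_force: [-0.2, -0.2, 0.5]
opening: 0.0517
grasp_force: 0.0
```

>>> {"name": "send_rows", "arguments": {
  "linear": [
    [0,0,0],
    [0,0,0],
    [0,0,0],
    [0,0,0],
    [0,0,0],
    [0,0,0],
    [0,0,0],
    [0,0,0]
  ],
  "twist": [
    [0,0,-1],
    [0,0,-1],
    [0,0,-1],
    [0,0,-1],
    [0,0,-1],
    [0,0,-1],
    [0,0,-1],
    [0,0,-1]
  ],
  "gripper": [60,60,60,60,60,60,60,60]
}}

```text
time: 4.95
ee_pos: [0.5667, -0.0132, 0.2981]
tcp_rot: [179.9, -0.1, 149.0]
wrist_force: [-0.5, 0.2, 0.2]
opening: 0.0511
grasp_force: 0.0
```

>>> {"name": "send_rows", "arguments": {
  "linear": [
    [0,0,0],
    [0,0,0],
    [0,0,0],
    [0,0,0]
  ],
  "twist": [
    [0,0,-1],
    [0,0,-1],
    [0,0,-0.67],
    [0,0,0]
  ],
  "gripper": [60,60,60,60]
}}

```text
time: 5.45
ee_pos: [0.5667, -0.0132, 0.2981]
tcp_rot: [179.9, -0.0, 175.3]
wrist_force: [0.0, 0.6, 0.6]
opening: 0.0513
grasp_force: 0.0
```

>>> {"name": "send_rows", "arguments": {
  "linear": [
    [0,0.025,0.008],
    [0,0.025,0.008],
    [0,0.025,0.007],
    [-0.001,0.025,0.007],
    [0,0,0],
    [0,0,0]
  ],
  "twist": [
    [0,0,0],
    [0,0,0],
    [0,0,0],
    [0,0,0],
    [0,0,0],
    [0,0,0]
  ],
  "gripper": [60,60,60,60,60,60]
}}

```text
time: 6.2
ee_pos: [0.5758, 0.0863, 0.2685]
tcp_rot: [179.9, -0.0, 175.3]
wrist_force: [-0.2, -0.3, -0.0]
opening: 0.0513
grasp_force: 0.0
```

Run:
```python
from h import *
o=bot.get_obs();im=camera("wrist")[:,:,::-1].copy();C=cam("wrist",o);print(o['time'],o['ee_pos'],o['tcp_rot'],o['opening'],o['wrist_force'],o['q'].round(1))
cv2.imwrite("pics/w2.png",im)
h=cv2.cvtColor(im,cv2.COLOR_BGR2HSV).astype(int)
red=((h[...,0]<8)|(h[...,0]>172))&(h[...,1]>150)&(h[...,2]>80)
for m,s,c in blobs(red,100): print("red",s,c.round(1),ray(C,*c,.178).round(4))
print("tcp proj",proj(C,o['ee_pos']))
w=(h[...,1]<40)&(h[...,2]>170)
for m,s,c in blobs(w,1500):
    r=cv2.minAreaRect(np.argwhere(m)[:,::-1].astype(np.float32));print("white",s,c.round(1),r,ray(C,*c,.15).round(4))
    for p in cv2.boxPoints(r): print("  ",p.round(),ray(C,*p,.15).round(4))
```

```text
6.2 [0.57579521 0.08627116 0.2685252 ] [ 1.79873230e+02 -7.93874502e-03  1.75297469e+02] 0.051276312378263335 [-0.22127591 -0.25469709 -0.04644354] [ 8.5 10.1 18.4 98.2  0.1 13.2]
red [  146     1   188   188 12681] [226.2  81. ] [0.4814 0.0305 0.178 ]
red [313 190  19  25 361] [321.8 202.2] [0.5732 0.0888 0.178 ]
red [304 244  32  57 512] [322.4 273.3] [0.6344 0.0845 0.178 ]
red [552 339  18   8 106] [561.2 342.8] [0.7218 0.291  0.178 ]
red [585 355  26  11 186] [598.1 359.6] [0.7436 0.3273 0.178 ]
tcp proj (np.float64(320.09137183075336), np.float64(264.4722587523992))
white [ 575  103   65  201 5665] [616.9 182.1] ((618.2867431640625, 207.1068572998047), (51.32676696777344, 204.41578674316406), 10.57352352142334) [0.585  0.3394 0.15  ]
   [574. 303.] [0.7032 0.3224 0.15  ]
   [612. 102.] [0.5185 0.3224 0.15  ]
   [662. 111.] [0.5291 0.3638 0.15  ]
   [625. 312.] [0.7182 0.3731 0.15  ]
white [ 209  178  199  122 9508] [298.1 220.9] ((310.35205078125, 235.65577697753906), (116.85293579101562, 197.24061584472656), 81.67434692382812) [0.5975 0.0665 0.15  ]
   [204. 192.] [ 0.5648 -0.0107  0.15  ]
   [399. 164.] [0.5538 0.1556 0.15  ]
   [416. 279.] [0.6646 0.1708 0.15  ]
   [221. 308.] [ 0.6802 -0.0163  0.15  ]
```

View pics/w2.png

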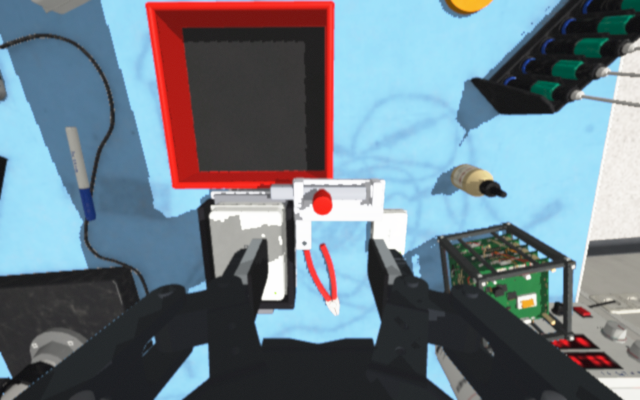

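The knob is centred between the open jaws in column 322, at about (0.5757, 0.0875). I'm descending to grip it.

>>> {"name": "send_rows", "arguments": {
  "linear": [
    [0,0.001,0.015],
    [0,0,0.02],
    [0,0,0.02],
    [0,0,0.02],
    [0,0,0.013],
    [0,0,0.0065],
    [0,0,0]
  ],
  "twist": [
    [0,0,0],
    [0,0,0],
    [0,0,0],
    [0,0,0],
    [0,0,0],
    [0,0,0],
    [0,0,0]
  ],
  "gripper": [60,60,60,60,60,60,60]
}}

```text
time: 7.12
ee_pos: [0.5758, 0.0878, 0.1736]
tcp_rot: [179.8, -0.0, 175.4]
wrist_force: [-0.8, 0.7, 0.8]
opening: 0.0512
grasp_force: 0.0
```

>>> {"name": "send_rows", "arguments": {
  "linear": [
    [0,0,0],
    [0,0,0],
    [0,0,0],
    [0,0,0],
    [0,0,0],
    [0,0,0]
  ],
  "twist": [
    [0,0,0],
    [0,0,0],
    [0,0,0],
    [0,0,0],
    [0,0,0],
    [0,0,0]
  ],
  "gripper": [40,30,20,10,10,10],
  "grip_force": 25
}}

```text
time: 7.88
ee_pos: [0.5762, 0.0886, 0.1744]
tcp_rot: [179.8, 0.0, 175.4]
wrist_force: [1.4, 7.5, 3.9]
opening: 0.0148
grasp_force: 24.7
```

>>> {"name": "send_rows", "arguments": {
  "linear": [
    [0,0.004,0],
    [0,0.004,0],
    [0,0.004,0],
    [0,0.004,0],
    [0,0.004,0],
    [0,0.004,0],
    [0,0.002,0],
    [0,0,0]
  ],
  "twist": [
    [0,0,0],
    [0,0,0],
    [0,0,0],
    [0,0,0],
    [0,0,0],
    [0,0,0],
    [0,0,0],
    [0,0,0]
  ],
  "gripper": [10,10,10,10,10,10,10,10]
}}

```text
time: 8.88
ee_pos: [0.5784, 0.1136, 0.1744]
tcp_rot: [179.9, 0.1, 175.4]
wrist_force: [1.0, -0.6, 4.9]
opening: 0.0147
grasp_force: 24.7
```

>>> {"name": "send_rows", "arguments": {
  "linear": [
    [0,0.001,0],
    [0,0.001,0],
    [0,0.001,0],
    [0,0,0]
  ],
  "twist": [
    [0,0,0],
    [0,0,0],
    [0,0,0],
    [0,0,0]
  ],
  "gripper": [10,10,10,10]
}}

```text
time: 9.38
ee_pos: [0.5784, 0.1149, 0.1743]
tcp_rot: [-179.9, 0.0, 175.3]
wrist_force: [-0.1, -9.1, 6.7]
opening: 0.015
grasp_force: 25.0
```

The bolt is at its stop. I'm releasing it, rising, and moving over the rear half of the box.

>>> {"name": "send_rows", "arguments": {
  "linear": [
    [0,0,0],
    [0,0,0],
    [0,0,-0.001],
    [0,0,-0.015],
    [0,0,-0.025],
    [0,0,-0.02],
    [0,0,0]
  ],
  "twist": [
    [0,0,0],
    [0,0,0],
    [0,0,0],
    [0,0,0],
    [0,0,0],
    [0,0,0],
    [0,0,0]
  ],
  "gripper": [30,40,45,45,45,30,0]
}}

```text
time: 10.25
ee_pos: [0.579, 0.1169, 0.2373]
tcp_rot: [179.8, 0.2, 175.4]
wrist_force: [0.7, 0.3, -0.1]
opening: 0.0087
grasp_force: 0.0
```

>>> {"name": "send_rows", "arguments": {
  "linear": [
    [-0.0165,-0.021,0],
    [-0.02,-0.024,0],
    [-0.02,-0.024,0],
    [-0.02,-0.024,0.015],
    [0,0,0.02],
    [0,0,0.01],
    [0,0,0.005],
    [0,0,0]
  ],
  "twist": [
    [0,0,0],
    [0,0,0],
    [0,0,0],
    [0,0,0],
    [0,0,0],
    [0,0,0],
    [0,0,0],
    [0,0,0]
  ],
  "gripper": [0,0,0,0,0,0,0,0]
}}

```text
time: 11.25
ee_pos: [0.6468, 0.0183, 0.1848]
tcp_rot: [179.8, -0.0, 175.4]
wrist_force: [0.4, 1.0, -0.5]
opening: -0.0001
grasp_force: 0.0
```

Run:
```python
from h import *
o=bot.get_obs();print(o['ee_pos'],o['tcp_rot'],o['wrist_force'])
im=camera("top")[:,:,::-1];x,y=265,95
cv2.imwrite("pics/t2.png",cv2.resize(im[y:y+100,x:x+130],None,fx=5,fy=5))
```

```text
[0.64681946 0.01833751 0.184763  ] [ 1.79843984e+02 -1.99380855e-02  1.75402368e+02] [ 0.41145149  1.03938345 -0.50127263]
```

View pics/t2.png

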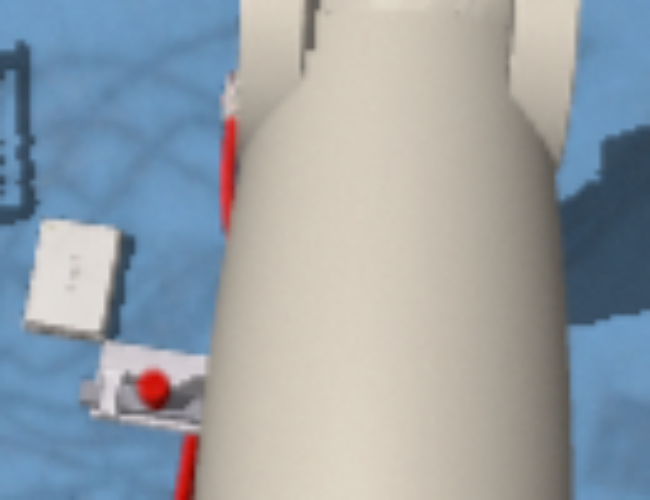

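The bolt is visibly fully back, with its rod end standing out at the left (90,390). I'm coming down slowly to find the top by feel.

>>> {"name": "send_rows", "arguments": {
  "linear": [
    [0,-0.0025,0.008],
    [0,0,0.006],
    [0,0,0.002],
    [0,0,0],
    [0,0,0]
  ],
  "twist": [
    [0,0,0],
    [0,0,0],
    [0,0,0],
    [0,0,0],
    [0,0,0]
  ],
  "gripper": [0,0,0,0,0]
}}

```text
time: 11.92
ee_pos: [0.6469, 0.0155, 0.1688]
tcp_rot: [179.8, -0.0, 175.4]
wrist_force: [0.6, -0.9, -0.4]
opening: -0.0003
grasp_force: 0.0
```

>>> {"name": "send_rows", "arguments": {
  "linear": [
    [0,0,0.0005],
    [0,0,0.0005],
    [0,0,0]
  ],
  "twist": [
    [0,0,0],
    [0,0,0],
    [0,0,0]
  ],
  "gripper": [0,0,0]
}}

```text
time: 12.3
ee_pos: [0.6468, 0.0155, 0.1675]
tcp_rot: [179.8, -0.0, 175.4]
wrist_force: [0.7, 0.6, -0.3]
opening: -0.0001
grasp_force: 0.0
```

>>> {"name": "send_rows", "arguments": {
  "linear": [
    [0,0,0.0005],
    [0,0,0.0005],
    [0,0,0]
  ],
  "twist": [
    [0,0,0],
    [0,0,0],
    [0,0,0]
  ],
  "gripper": [0,0,0]
}}

```text
time: 12.68
ee_pos: [0.6468, 0.0155, 0.1665]
tcp_rot: [179.8, -0.0, 175.4]
wrist_force: [0.3, -0.2, 0.7]
opening: -0.0003
grasp_force: 0.0
```

>>> {"name": "send_rows", "arguments": {
  "linear": [
    [0,0,0.0005],
    [0,0,0.0003],
    [0,0,0]
  ],
  "twist": [
    [0,0,0],
    [0,0,0],
    [0,0,0]
  ],
  "gripper": [0,0,0]
}}

```text
time: 13.05
ee_pos: [0.6468, 0.0155, 0.1657]
tcp_rot: [179.8, -0.0, 175.4]
wrist_force: [-0.7, -0.3, -1.3]
opening: 0.0002
grasp_force: 0.0
```

>>> {"name": "send_rows", "arguments": {
  "linear": [
    [0,0,0.0005],
    [0,0,0.0005],
    [0,0,0]
  ],
  "twist": [
    [0,0,0],
    [0,0,0],
    [0,0,0]
  ],
  "gripper": [0,0,0]
}}

```text
time: 13.42
ee_pos: [0.6468, 0.0155, 0.1654]
tcp_rot: [179.8, 0.0, 175.4]
wrist_force: [-3.1, -0.7, 4.1]
opening: -0.0001
grasp_force: 2.4
```

>>> {"name": "send_rows", "arguments": {
  "linear": [
    [0,0,0.0004],
    [0,0,0.0003],
    [0,0,0]
  ],
  "twist": [
    [0,0,0],
    [0,0,0],
    [0,0,0]
  ],
  "gripper": [0,0,0]
}}

```text
time: 13.8
ee_pos: [0.6468, 0.0155, 0.1651]
tcp_rot: [179.8, 0.0, 175.4]
wrist_force: [-2.3, -0.7, 8.2]
opening: 0.0002
grasp_force: 3.9
```

>>> {"name": "send_rows", "arguments": {
  "linear": [
    [0.002,0,0],
    [0.003,0,0],
    [0.003,0,0],
    [0.003,0,0],
    [0,0,0]
  ],
  "twist": [
    [0,0,0],
    [0,0,0],
    [0,0,0],
    [0,0,0],
    [0,0,0]
  ],
  "gripper": [0,0,0,0,0]
}}

```text
time: 14.42
ee_pos: [0.6365, 0.0164, 0.1652]
tcp_rot: [179.8, 0.1, 175.4]
wrist_force: [1.5, -0.2, 6.5]
opening: -0.0004
grasp_force: 3.2
```

Run:
```python
from h import *
o=bot.get_obs();print(o['ee_pos'],o['wrist_force'])
im=camera("scene")[:,:,::-1];x,y=230,150
cv2.imwrite("pics/s2.png",cv2.resize(im[y:y+120,x:x+160],None,fx=4,fy=4,interpolation=cv2.INTER_CUBIC))
```

```text
[0.63654915 0.01640643 0.16518985] [ 1.51728579 -0.15462787  6.50126679]
```

View pics/s2.png

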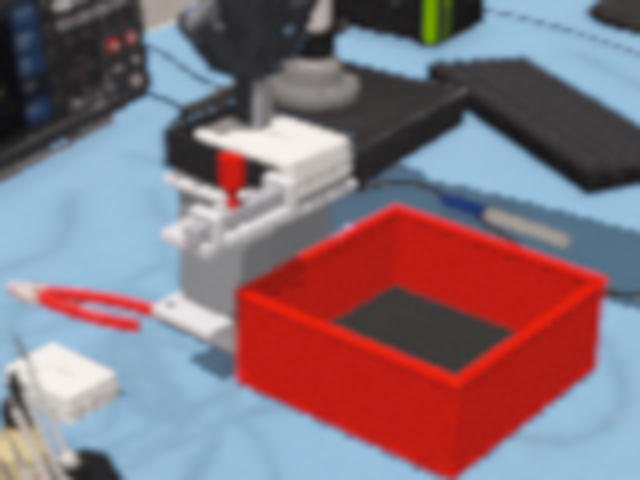

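The box's front end at about (320,155) has come forward over the edge, so it moves with the finger. I'm continuing.

>>> {"name": "send_rows", "arguments": {
  "linear": [
    [0.002,0,0.0001],
    [0.003,0,0.0001],
    [0.003,0,0],
    [0.003,0,0],
    [0.003,0,0],
    [0.003,0,0],
    [0.002,0,0]
  ],
  "twist": [
    [0,0,0],
    [0,0,0],
    [0,0,0],
    [0,0,0],
    [0,0,0],
    [0,0,0],
    [0,0,0]
  ],
  "gripper": [0,0,0,0,0,0,0]
}}

```text
time: 15.35
ee_pos: [0.618, 0.0179, 0.1652]
tcp_rot: [179.8, 0.2, 175.4]
wrist_force: [3.1, -0.1, 6.9]
opening: -0.0002
grasp_force: 3.3
```

Run:
```python
from h import *
o=bot.get_obs();print(o['ee_pos'],o['wrist_force'])
im=camera("scene")[:,:,::-1];x,y=230,150
cv2.imwrite("pics/s3.png",cv2.resize(im[y:y+120,x:x+160],None,fx=4,fy=4,interpolation=cv2.INTER_CUBIC))
```

```text
[0.61799032 0.01793263 0.16519619] [ 3.14022547 -0.11984849  6.91534622]
```

View pics/s3.png

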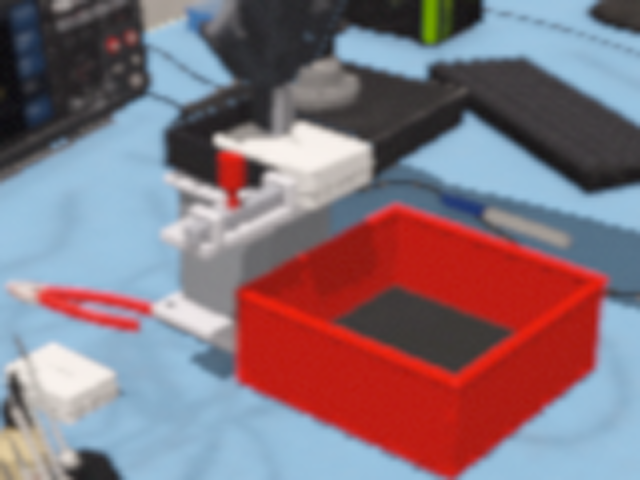

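The box now overhangs clearly, with its front corner at about (372,155). I'm continuing.

>>> {"name": "send_rows", "arguments": {
  "linear": [
    [0.002,0,0],
    [0.003,0,0],
    [0.003,0,0],
    [0.003,0,0],
    [0.002,0,0],
    [0,0,0]
  ],
  "twist": [
    [0,0,0],
    [0,0,0],
    [0,0,0],
    [0,0,0],
    [0,0,0],
    [0,0,0]
  ],
  "gripper": [0,0,0,0,0,0]
}}

```text
time: 16.15
ee_pos: [0.6048, 0.019, 0.1651]
tcp_rot: [179.8, 0.2, 175.4]
wrist_force: [1.2, -0.8, 7.3]
opening: -0.0002
grasp_force: 3.5
```

>>> {"name": "send_rows", "arguments": {
  "linear": [
    [0.002,0,-0.0001],
    [0.002,0,-0.0001],
    [0.003,0,-0.0001],
    [0.003,0,0],
    [0.002,0,0],
    [0,0,0]
  ],
  "twist": [
    [0,0,0],
    [0,0,0],
    [0,0,0],
    [0,0,0],
    [0,0,0],
    [0,0,0]
  ],
  "gripper": [0,0,0,0,0,0]
}}

```text
time: 16.9
ee_pos: [0.5928, 0.02, 0.1652]
tcp_rot: [179.8, 0.1, 175.4]
wrist_force: [2.7, 0.4, 5.6]
opening: -0.0005
grasp_force: 2.9
```

>>> {"name": "send_rows", "arguments": {
  "linear": [
    [0.002,0,0],
    [0.003,0,0],
    [0.003,0,0],
    [0,0,0]
  ],
  "twist": [
    [0,0,0],
    [0,0,0],
    [0,0,0],
    [0,0,0]
  ],
  "gripper": [0,0,0,0]
}}

```text
time: 17.4
ee_pos: [0.585, 0.0206, 0.1656]
tcp_rot: [179.8, 0.2, 175.4]
wrist_force: [2.1, 0.1, 6.3]
opening: -0.0
grasp_force: 3.3
```

Run:
```python
from h import *
o=bot.get_obs();print(o['ee_pos'],o['wrist_force'])
im=camera("scene")[:,:,::-1];x,y=230,150
cv2.imwrite("pics/s4.png",cv2.resize(im[y:y+120,x:x+160],None,fx=4,fy=4,interpolation=cv2.INTER_CUBIC))
```

```text
[0.58499485 0.02060018 0.16555766] [2.05022961 0.06564654 6.34611491]
```

View pics/s4.png

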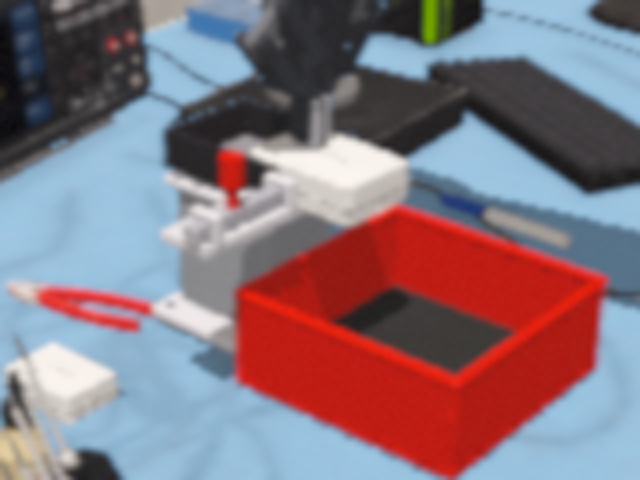

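The box overhangs by more than half and starts to tip. I'm lifting the finger and taking two wrist-camera frames for later.

>>> {"name": "send_rows", "arguments": {
  "linear": [
    [0,0,-0.03],
    [0,0,-0.05],
    [0,0,-0.03],
    [0,0,0],
    [0,0,0],
    [0,0,0]
  ],
  "twist": [
    [0,0,0],
    [0,0,0],
    [0,0,0],
    [0,0,0],
    [0,0,0],
    [0,0,0]
  ],
  "gripper": [0,0,0,0,60,60]
}}

```text
time: 18.2
ee_pos: [0.5837, 0.0203, 0.2727]
tcp_rot: [179.9, -0.1, 175.4]
wrist_force: [-0.3, 0.1, 0.0]
opening: 0.0359
grasp_force: 0.0
```

Run:
```python
from h import *
o=bot.get_obs();print(o['ee_pos'],o['tcp_rot'],o['wrist_force'])
a=camera("scene")[130:290,200:400,::-1];w=camera("wrist")[:,:,::-1].copy();C=cam("wrist",o)
cv2.imwrite("pics/c5.png",np.vstack([cv2.resize(a,(400,320)),cv2.resize(w,(400,250))]))
h=cv2.cvtColor(w,cv2.COLOR_BGR2HSV).astype(int)
red=((h[...,0]<8)|(h[...,0]>172))&(h[...,1]>150)&(h[...,2]>80)
for m,s,c in blobs(red,100): print("red",s,c.round(1),ray(C,*c,.178).round(4))
```

```text
[0.58367496 0.02030944 0.27269758] [ 1.79859279e+02 -1.48678346e-01  1.75372494e+02] [-0.26912306  0.08246461  0.03625377]
red [  216     0   186   177 10645] [304.6  80.3] [0.4926 0.0177 0.178 ]
red [419 175  30  22 448] [434.3 184.7] [0.5752 0.1099 0.178 ]
red [603 328  20   9 122] [613.4 332. ] [0.725 0.274 0.178]
red [621 344  19  11 138] [630.7 348.5] [0.7448 0.2933 0.178 ]
```

View pics/c5.png

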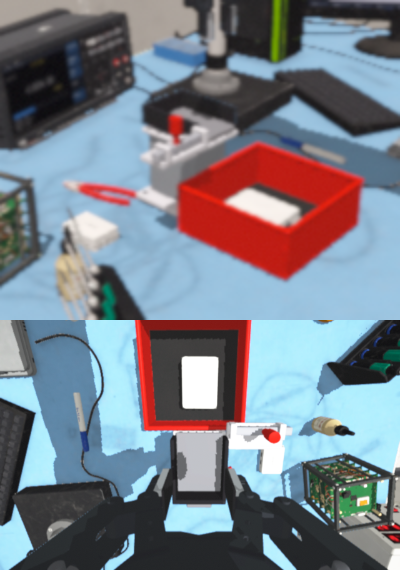

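The box lies in the bin, at about (200,382) in the lower picture. I'm going back to the knob's open position, gripping it and pushing the bolt shut.

>>> {"name": "send_rows", "arguments": {
  "linear": [
    [0.003,0.024,0],
    [0.004,0.025,0],
    [0.004,0.025,0],
    [0.002,0.02,0.01],
    [0,0,0.025],
    [0,0,0.03],
    [0,0,0.025],
    [0,0,0.0085]
  ],
  "twist": [
    [0,0,0],
    [0,0,0],
    [0,0,0],
    [0,0,0],
    [0,0,0],
    [0,0,0],
    [0,0,0],
    [0,0,0]
  ],
  "gripper": [60,60,60,60,60,60,60,60]
}}

```text
time: 19.3
ee_pos: [0.5777, 0.1153, 0.1735]
tcp_rot: [179.9, -0.2, 175.4]
wrist_force: [0.3, -0.9, -1.0]
opening: 0.0512
grasp_force: 0.0
```

>>> {"name": "send_rows", "arguments": {
  "linear": [
    [0,0,0],
    [0,0,0],
    [0,0,0],
    [0,0,0],
    [0,0,0],
    [0,0,0],
    [0,0,0]
  ],
  "twist": [
    [0,0,0],
    [0,0,0],
    [0,0,0],
    [0,0,0],
    [0,0,0],
    [0,0,0],
    [0,0,0]
  ],
  "gripper": [60,40,30,20,10,10,10],
  "grip_force": 25
}}

```text
time: 20.18
ee_pos: [0.5789, 0.1148, 0.1766]
tcp_rot: [179.9, 0.0, 175.3]
wrist_force: [-0.9, -5.5, 5.3]
opening: 0.0144
grasp_force: 24.7
```

>>> {"name": "send_rows", "arguments": {
  "linear": [
    [0,-0.004,0],
    [0,-0.004,0],
    [0,-0.004,0],
    [0,-0.004,0],
    [0,-0.004,0],
    [0,-0.004,0],
    [0,-0.002,0],
    [0,-0.001,0]
  ],
  "twist": [
    [0,0,0],
    [0,0,0],
    [0,0,0],
    [0,0,0],
    [0,0,0],
    [0,0,0],
    [0,0,0],
    [0,0,0]
  ],
  "gripper": [10,10,10,10,10,10,10,10]
}}

```text
time: 21.18
ee_pos: [0.5767, 0.0891, 0.1766]
tcp_rot: [179.7, 0.0, 175.4]
wrist_force: [-0.7, 2.7, 5.8]
opening: 0.0146
grasp_force: 24.7
```

>>> {"name": "send_rows", "arguments": {
  "linear": [
    [0,-0.0005,0],
    [0,0,0]
  ],
  "twist": [
    [0,0,0],
    [0,0,0]
  ],
  "gripper": [10,10]
}}

```text
time: 21.42
ee_pos: [0.5766, 0.0886, 0.1766]
tcp_rot: [179.7, 0.0, 175.4]
wrist_force: [-1.3, 2.1, 5.6]
opening: 0.0148
grasp_force: 24.7
```

>>> {"name": "send_rows", "arguments": {
  "linear": [
    [0,-0.001,0],
    [0,-0.0005,0],
    [0,0,0]
  ],
  "twist": [
    [0,0,0],
    [0,0,0],
    [0,0,0]
  ],
  "gripper": [10,10,10]
}}

```text
time: 21.8
ee_pos: [0.5766, 0.0884, 0.1767]
tcp_rot: [179.6, 0.0, 175.5]
wrist_force: [-0.1, 8.5, 5.2]
opening: 0.0149
grasp_force: 24.8
```

>>> {"name": "send_rows", "arguments": {
  "linear": [
    [0,0.0005,0],
    [0,0.0005,0],
    [0,0,0],
    [0,0,-0.01],
    [0,0,-0.03],
    [0,0,-0.03],
    [0,0,-0.02],
    [0,0,0]
  ],
  "twist": [
    [0,0,0],
    [0,0,0],
    [0,0,0],
    [0,0,0],
    [0,0,0],
    [0,0,0],
    [0,0,0],
    [0,0,0]
  ],
  "gripper": [30,45,50,50,50,50,50,50]
}}

```text
time: 22.8
ee_pos: [0.577, 0.0872, 0.2679]
tcp_rot: [179.8, 0.2, 175.4]
wrist_force: [0.8, 0.1, -0.7]
opening: 0.0428
grasp_force: 0.0
```

Run:
```python
from h import *
o=bot.get_obs();w=camera("wrist")[:,:,::-1].copy();C=cam("wrist",o);print(o['ee_pos'],o['wrist_force'],o['opening'])
h=cv2.cvtColor(w,cv2.COLOR_BGR2HSV).astype(int)
red=((h[...,0]<8)|(h[...,0]>172))&(h[...,1]>150)&(h[...,2]>80)
for m,s,c in blobs(red,100): print("red",s,c.round(1),ray(C,*c,.178).round(4))
```

```text
[0.57698325 0.08716612 0.26789121] [ 0.80126484  0.08529523 -0.7421796 ] 0.042783748279503625
red [  144     0   189   188 12664] [223.6  79.2] [0.4817 0.0301 0.178 ]
red [310 188  19  25 366] [318.9 200.8] [0.5732 0.0876 0.178 ]
red [303 243  32  57 521] [321.3 272.1] [0.6345 0.0848 0.178 ]
red [551 338  18   8 105] [559.7 341.8] [0.7219 0.2908 0.178 ]
red [565 354  17  12 123] [573.5 359. ] [0.7422 0.3061 0.178 ]
red [584 354  26  11 179] [596.8 358.5] [0.7434 0.3272 0.178 ]
```

The bolt is shut: it met its stop with 8.5 N, and the knob reads y = 0.0876 m against 0.0888 m at the start. The arm is clear, so I'm handing in.

```bash
python3 -c "
from workcell import ticket;print(ticket.job_done())"
```

```text
the job is handed in; nothing more can be done
None
```

I drew the bolt back to its stop, slid the box off the edge into the reject bin (about 8 N at the highest reading) and pushed the bolt shut again, then handed the job in after about 23 s; no verdict came back.

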